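Set and lock the hold-down foot of a bottle stand

ROBOT

A 7-joint arm with a two-finger parallel gripper is mounted at the origin on a cart in front of the work surface, level with it; the furniture and walls round the work are solid. World frame = base frame: x ahead of the robot, y to its left, z up, the work surface at z = 0. Lengths are in m, angles in rad, forces in N, time in s.
With the tool pointing down it reaches from about 0.4 to 0.85 m from the base axis. Payload 4.5 kg.
Tool frame: the origin (TCP) lies at the very end of the fingers, on their centre line; the grasp point (between the pads) lies 19 mm behind it; y points along the fingers, z is the direction in which the jaws open and shut, and the axes are right-handed (so a half turn about y gives the same grasp; the last joint's range is limited). The gripper opens to 88 mm and grips with 3 to 60 N. Pads are 18 mm wide; open, the fingers measure 123 mm over their backs; the gripper's body (75 mm by 187 mm) begins 45 mm behind the grasp point.
Start: joints at [1.382, 0.689, -0.195, 1.565, 0.157, 0.902, -0.215], TCP at [0.138, -0.61, 0.239] pointing down, gripper open.
Joint ranges: [-3.01, 3.01], [-0.46, 2.08], [-1.47, 1.51], [0.13, 2.56], [-1, 4.14], [0.04, 2.09], [-2.66, 2.66]. Speed limits (rad/s): [2.57, 2.57, 3.14, 3.14, 3.14, 3.14, 3.14].

INTERFACE

Orientations are given as a unit quaternion [x, y, z, w].
In Python, from station import manip, planner, readout, vision, order gives the robot as it stands. The module is installed in compiled form; this text tells all that it offers. Calls block until the motion is done:
- manip.goto(position, orientation): joint-space move of the TCP to a pose.
- manip.move_l(position, vel=0.15, ori=None, contact_N=None): straight line of the TCP; ori=None keeps the orientation; vel is the mean speed in m/s. With contact_N (N) it stops when the force on the tool has changed by that much, and returns True; else False.
- manip.movej(angles): joint-space move.
- manip.move_gripper(opening, force=None): opening from 0.0 (shut) to 1.0 (fully open); force is the grip in N (None keeps the last); returns when the fingers have stopped.
- manip.wait(seconds).
- planner.inverse_kinematics(position, orientation): joint angles nearest the present ones, or None.
- readout.get_obs(): the state.
- vision.capture(name): name is "scene" or "top" or "wrist"; returns a dict with "color" (480x640x3 uint8, red, green, blue), "z_map" (480x640 float32, m along the optical axis (not along the pixel's ray), 0 where there is no reading), "K" (3x3 intrinsics, pixels), "position" and "orientation" of the camera in the world; the wrist camera has in their place "hand_eye" (4x4, takes a point from camera to tool coordinates, whose origin is the TCP and whose axes are the tool frame's). Camera axes: x right, y down, z forward; pixel columns grow to the right and rows downward; lengths in m; the calibration is good to about 2 mm. A picture is of the moment at which its call begins: read the wrist's pose just before it.
A pose or a line that the arm cannot do raises manip.MotionError and nothing moves.
- order.hand_in(): hands the job in, once; it reports no verdict.
The state is a dict: "time": time; "qpos": joint angles; "joint_velocities": joint speeds; "joint_efforts": joint torques, N m; "tcp_pos": TCP position; "orientation": TCP orientation; "wrist_force": force on the tool from outside, world axes, zero at the start; "wrist_torque": the same for the moment, N m; "width": opening from 0.0 (shut) to 1.0 (fully open).
Only numpy, scipy, OpenCV 4.12 (cv2) and the standard library are available. Lean on these libraries where they do the work, as an engineer would, in place of code of your own. Each camera call takes 0.05 s, during which the arm holds its last target.

TASK

The small bottle in the holding stand is not yet held. Swing the lock nut loose by its red handle (anticlockwise seen from above), turn the black knob clockwise until the rubber foot rests lightly but surely on the bottle's cap (a few newtons, about 6 N; the glass must never take as much as 20 N), then swing the lock nut clockwise until it is firmly tight again, about 10 N of push at the red handle and never much more. Let go, and leave the bottle, beaker, tape roll and tip box where they stand.

Things in the scene. Friction and masses are not known exactly. Their poses are not given: they have to be found in the camera images.
- stand: grey and aluminium C-shaped holding stand, fixed on the worktop: base 135 x 100 x 16 mm, column at the back, arm with a round boss 50 mm wide, top at 141 mm. Origin: on the worktop under the vertical screw axis; z up; x points from this axis to the column. Bottle, foot, lock nut and knob all lie on this axis.
- lever_peg (a point): the red upright peg, a freely revolving sleeve, at the end of the lock nut's lever: 13 mm diameter, free from 155 to 194 mm above the worktop; this point is on its centre line at 181 mm, 85 mm from the screw axis. The lever, a 9 mm steel rod at 150 mm height, and the peg turn with the nut about the vertical screw axis. The nut stays where it is left.
- nut_hub (a point): centre of the brass hexagon lock nut (42 mm wide, top at 157 mm) on the screw axis. Tight at the start. Anticlockwise from above (positive about z) loosens it: up to 8 N at the peg to break free, the screw is free after 0.8 rad, end stop after 0.95 rad. Clockwise tightens. Loose, it swings with about 1 N at the peg.
- brake: clamp shoe hidden in the boss, unreachable: the nut presses it on the screw. Its force is the tightness: 0 loose, 30 to 110 N good, over 140 N overstrained. Felt at the peg, square to the lever: good is a push of 8 to 14 N while turning slowly (10 best), overstrained over 20 N; it rises 1 to 2 N per 0.1 rad, with some stick-slip. Worn shaft: it gets tight 0.2 to 0.8 rad further clockwise than at the start.
- knob_grip (a point): grip point of the black knob, on the screw axis, 194 mm above the worktop. Its grip is an upright bar 46 mm long, 16 mm wide, from 178 to 207 mm height, over a round skirt 42 mm wide (top at 178 mm). This frame's x axis runs along the bar (white mark at the -x end), z up. It keeps its height as it turns.
- adjuster (a joint): turn of the black knob, rad, growing clockwise from above, which lowers the foot by 6 mm per rad; range -0.1 to 2.6; the foot meets the cap 0.7 to 1.6 rad from the start. With the nut loose it turns against about 0.10 N m friction and stays where left; with the nut tight it is locked. Once the foot presses, each 0.1 rad adds about 3 N on the cap and 0.02 N m to the turning moment.
- foot_pad: the sprung black rubber foot, a disc 22 mm wide and 7 mm thick, on the screw's lower end over the bottle's cap. Its spring gives 6 N per mm. At the end it must press on the cap with 2 to 12 N. Its origin is only a reference on the screw axis at worktop level; point foot_face gives its underside.
- foot_face (a point): centre of the underside of the rubber foot
- bottle: small brown glass reagent bottle with black screw cap, 36 mm wide, 66 mm high, loose, standing in a 4 mm deep round recess of the stand's base right under the foot. Origin at the centre of its underside, 12 mm above the worktop; its cap top is 78 mm above the worktop.
- beaker_mid (a point): clear glass beaker, 75 mm wide, 95 mm high, bystander; point on its axis half-way up
- tape_mid (a point): roll of yellow tape lying flat, 68 mm wide, 18 mm high, bystander; point at its centre half-way up
- tip_box_mid (a point): open box of pipette tips with red edging, 86 x 124 x 71 mm, bystander; point at its centre half-way up
Things that resemble listed ones, but are neither listed nor needed, are in the scene too. Leave any yellow look-alike of the bottle alone.

How it is judged:
By the outcome, as a careful person would: the job done as asked, in the order asked, and still so for the second after the job is handed in, with the robot touching nothing.
It also fails if it takes over 66 s, if anything falls off the work surface, if the arm or the gripper's body presses on something with over 40 N, if the wrist force passes 120 N, or if a joint passes its speed limit or range.

## Working session

There is one attempt and no reset: what is moved stays moved. The work goes in short steps, each a Python script; the robot and the scene stay as the last script left them, time stands still between calls to the robot, and variables do not carry over. Pictures are saved under pics/ and viewed, and the job is handed in when it is done.

```bash
mkdir -p pics; ls; python3 - <<'E'
from station import manip, planner, readout, vision, order
import cv2,pickle
o=readout.get_obs();print(o)
for n in("scene","top","wrist"):
    c=vision.capture(n);pickle.dump(c,open(f"{n}.pkl","wb"));cv2.imwrite(f"pics/{n}0.png",c["color"][:,:,::-1])
    print(n,c["K"],c.get("position"),c.get("orientation"),c.get("hand_eye"))
E
```

```text
pics
{'time': 0.0, 'qpos': array([ 1.38178508,  0.69001902, -0.19448727,  1.56630433,  0.15731956,
        0.90253488, -0.21511225]), 'joint_velocities': array([ 0.00042474,  0.00188001, -0.0008391 , -0.00235622, -0.00029249,
        0.00086564,  0.00167509]), 'joint_efforts': array([ 8.72214787e-04, -5.27552176e+01, -1.26683090e+00, -1.53427094e+01,
       -5.26479946e-02,  6.54133502e-03,  1.23782647e-04]), 'tcp_pos': array([ 0.13789998, -0.60895403,  0.23789809]), 'orientation': array([-0.07876577,  0.7033697 , -0.70207164,  0.07850112]), 'wrist_force': array([ 0.53891882,  0.68090298, -0.6544773 ]), 'wrist_torque': array([ 0.04251279, -0.01658548,  0.01876615]), 'width': 0.999701388380741}
scene [[441.51725068   0.         315.28061647]
 [  0.         441.51725068 229.37048908]
 [  0.           0.           1.        ]] [0.10445734 0.55107716 0.69774269] [-0.2980528   0.8512932  -0.40582155  0.14755773] None
top [[503.18513515   0.         325.073972  ]
 [  0.         503.18513515 232.03785543]
 [  0.           0.           1.        ]] [ 0.47722597 -0.01440521  1.24499093] [ 0.71031487 -0.70344951  0.01763766 -0.01733462] None
wrist [[374.57054903   0.         321.18283028]
 [  0.         374.57054903 236.75533769]
 [  0.           0.           1.        ]] None None [[ 6.53176333e-04  9.52304190e-01  3.05149640e-01 -7.92515007e-02]
 [ 1.03336249e-03 -3.05150185e-01  9.52303679e-01 -1.45585598e-01]
 [ 9.99999253e-01 -3.06692032e-04 -1.18339231e-03 -5.32791168e-05]
 [ 0.00000000e+00  0.00000000e+00  0.00000000e+00  1.00000000e+00]]
```

View pics/scene0.png

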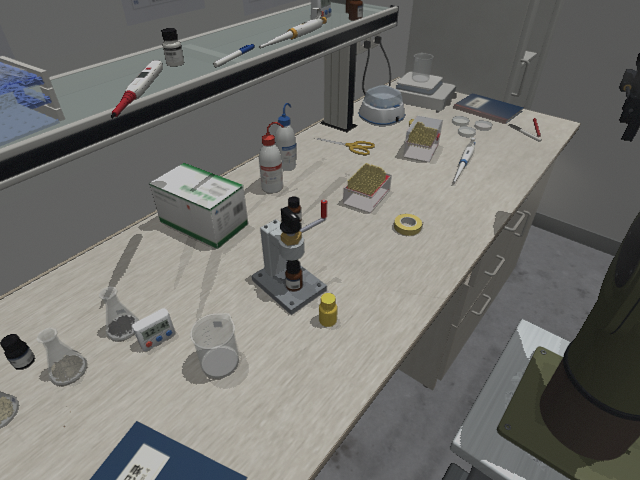

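View pics/top0.png

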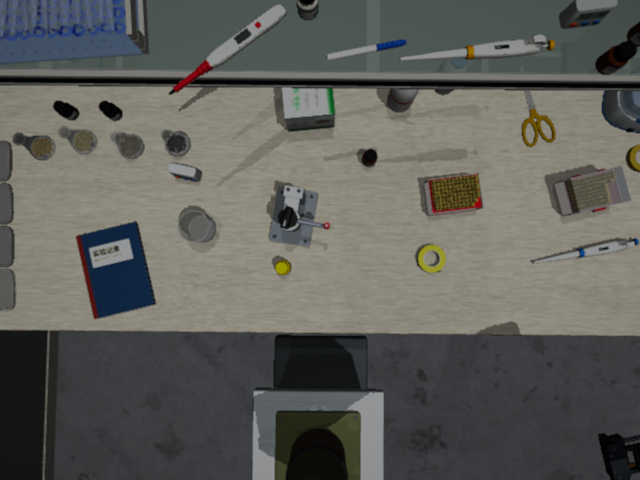

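The scene view shows the stand at about (290,255), with the red peg at (323,209). The top view shows the knob at about (289,217), the peg at (326,226), the beaker at (197,225), the tape at (432,258) and the tip box at (453,194). The yellow bottle look-alike is at (283,267) and is to be left alone. A shelf crosses at the back. Next I enlarge and measure.

```bash
cat > h.py <<'E'
import numpy as np,cv2,pickle
from scipy.spatial.transform import Rotation as R
def pts(c,T=None):
    z=c["z_map"];K=c["K"];v,u=np.mgrid[:480,:640]
    p=np.stack([(u-K[0,2])/K[0,0]*z,(v-K[1,2])/K[1,1]*z,z],-1)
    if T is None: 
        Rm=R.from_quat(c["orientation"]).as_matrix();t=np.array(c["position"])
    else: Rm,t=T[:3,:3],T[:3,3]
    w=p@Rm.T+t; w[z==0]=np.nan
    return w
E
python3 - <<'E'
from h import *
for n,(a,b,x,y) in dict(scene=(170,320,240,350),top=(160,290,230,350)).items():
    c=pickle.load(open(n+".pkl","rb"));w=pts(c)
    cr=c["color"][a:b,x:y];cv2.imwrite(f"pics/{n}_c.png",cv2.resize(cr[:,:,::-1],None,fx=5 if n=="scene" else 4.5,fy=4 if n=="scene" else 4.5,interpolation=cv2.INTER_CUBIC))
    img=c["color"].astype(int)
    red=(img[...,0]>120)&(img[...,1]<60)&(img[...,2]<60)
    m=red&(w[...,2]>0.13)&(w[...,2]<0.22);m[:, :240]=0
    print(n,m.sum(),np.nanmean(w[m],0),np.nanmin(w[m],0),np.nanmax(w[m],0))
    if n=="top":
        for lo,hi in((.195,.22),(.17,.19),(.13,.145),(.145,.16),(.01,.02)):
            s=np.zeros((480,640),bool);s[180:250,260:340]=1
            s&=(w[...,2]>lo)&(w[...,2]<hi);print(lo,s.sum(),np.nanmedian(w[s],0),np.nanmin(w[s],0),np.nanmax(w[s],0))
    # shelf
    s=(w[...,2]>.25)&(w[...,0]>.3);s&=(w[...,2]<.7);print("shelf",np.nanpercentile(w[s],[0.5,50,99.5],axis=0))
E
```

```text
scene 22 [ 0.74695215 -0.13017766  0.17542831] [ 0.53957464 -0.21907235  0.15767213] [ 0.87174863 -0.01010075  0.19615448]
shelf [[ 0.34499065 -1.66291715  0.25324581]
 [ 0.85746384  0.06174261  0.40013189]
 [ 1.04396137  0.40796862  0.52376304]]
top 10 [ 0.54449676 -0.01807244  0.19336066] [ 0.53980024 -0.02061218  0.19052196] [ 0.54831901 -0.01426484  0.1951885 ]
0.195 176 [0.55718823 0.06476086 0.2057861 ] [ 0.53613247 -0.01854611  0.19513366] [0.58014389 0.07705051 0.2114153 ]
0.17 151 [0.55714541 0.05774794 0.1773125 ] [ 0.53527623 -0.02270896  0.17092451] [0.57604579 0.08605613 0.18981162]
0.13 472 [0.60577531 0.05691897 0.13961869] [0.53385986 0.00764788 0.1308721 ] [0.63514111 0.08930944 0.1449608 ]
0.145 118 [0.5488326  0.01942415 0.15306297] [ 0.5352756  -0.01219366  0.14546136] [0.62788982 0.06772388 0.15874584]
0.01 1281 [0.55675196 0.05128891 0.01517454] [0.50347186 0.00366478 0.01006256] [0.64807325 0.12211486 0.01999206]
shelf [[ 0.77888114 -0.54500113  0.35728327]
 [ 0.8315211  -0.01073758  0.39985719]
 [ 0.92078057  0.53212848  0.48614956]]
```

View pics/wrist0.png

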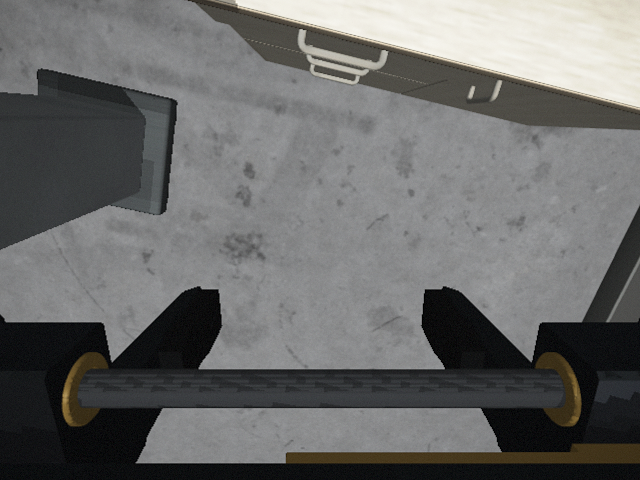

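View pics/scene_c.png

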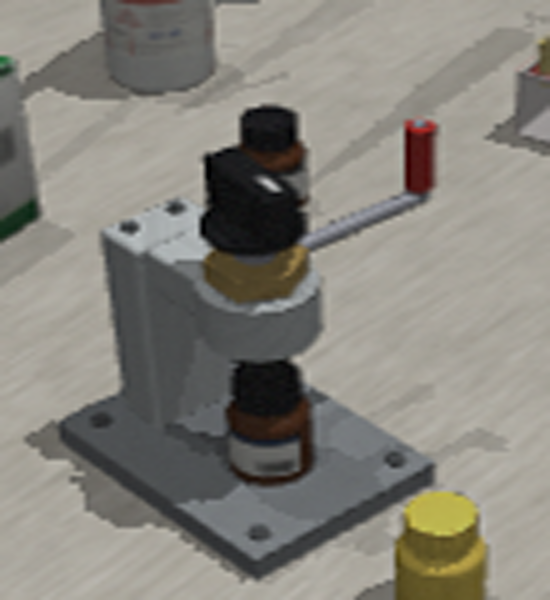

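View pics/top_c.png

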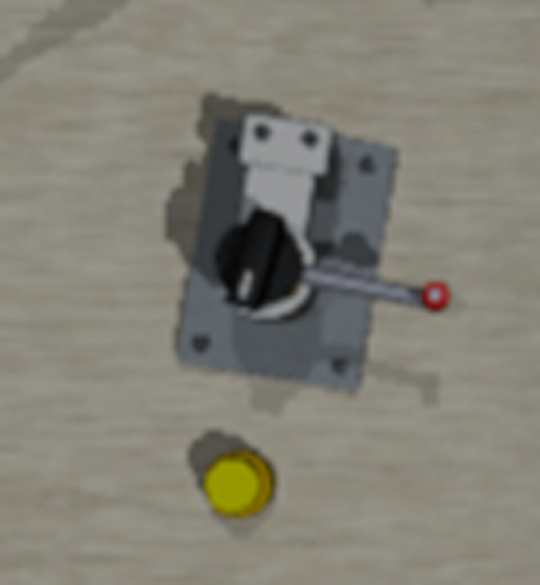

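The enlarged crops confirm the stand. The lock nut lever ends in the red peg at scene crop (420,155). The brown bottle with the black cap stands in the stand. The similar brown bottle behind it and the yellow one do not stand in the recess. Rough axis is (0.557, 0.064) and peg (0.5445, -0.018), a distance of 84 mm against the given 85 mm. Next: an IK check and a close wrist view.

```bash
cat >> h.py <<'E'
def quat(a):
    "tool down, jaw direction at world yaw a"
    s,c=np.sin(a),np.cos(a)
    return R.from_matrix(np.array([[s,0,c],[-c,0,s],[0,-1,0]])).as_quat()
def toolT(o):
    T=np.eye(4);T[:3,:3]=R.from_quat(o["orientation"]).as_matrix();T[:3,3]=o["tcp_pos"];return T
E
python3 - <<'E'
from h import *
from station import manip, planner, readout, vision, order
ax=np.array([.557,.0645])
print("pegs")
for off in(-np.pi/2,np.pi/2):
  for d in(0.95,.5,0,-.5,-1.0):
    th=np.radians(-98.6)+d
    p=[*(ax+.085*np.array([np.cos(th),np.sin(th)])),.162]
    q=planner.inverse_kinematics(p,quat(th+off));print(round(off,1),d,None if q is None else np.round(q,2))
print("knob")
for a in np.arange(-3,3.2,.5):
    q=planner.inverse_kinematics([*ax,.182],quat(a));print(round(a,1),None if q is None else np.round(q,2))
print(readout.get_obs()["time"])
E
```

```text
pegs
-1.6 0.95 [-0.22  0.79  0.25  1.67 -0.27  0.71 -2.17]
-1.6 0.5 [-0.26  0.77  0.37  1.78 -0.41  0.67 -2.45]
-1.6 0 [-0.4   0.78  0.62  1.91 -0.71  0.68 -2.64]
-1.6 -0.5 [ 0.58  0.97 -1.26  1.97  1.08  1.1   1.32]
-1.6 -1.0 [ 0.44  0.84 -1.05  2.05  0.98  0.88  0.81]
1.6 0.95 [ 0.28  0.85 -0.68  1.64  0.65  0.89  0.14]
1.6 0.5 [ 0.26  0.78 -0.55  1.75  0.55  0.77 -0.22]
1.6 0 [ 0.18  0.71 -0.38  1.88  0.42  0.63 -0.61]
1.6 -0.5 [ 0.04  0.66 -0.21  2.    0.26  0.51 -1.  ]
1.6 -1.0 [-0.13  0.63 -0.04  2.07  0.06  0.44 -1.37]
knob
-3.0 [-0.5   0.74  0.53  1.84 -0.55  0.71 -2.65]
-2.5 [-0.38  0.7   0.31  1.84 -0.33  0.65 -2.37]
-2.0 [-0.3   0.69  0.17  1.83 -0.19  0.64 -2.02]
-1.5 [-0.21  0.68  0.03  1.83 -0.03  0.64 -1.67]
-1.0 [-0.13  0.68 -0.12  1.82  0.13  0.65 -1.32]
-0.5 [-0.03  0.69 -0.27  1.82  0.28  0.67 -0.97]
0.0 [ 0.05  0.71 -0.43  1.81  0.42  0.71 -0.61]
0.5 [ 0.14  0.73 -0.58  1.81  0.56  0.77 -0.23]
1.0 [ 0.22  0.77 -0.73  1.8   0.68  0.84  0.15]
1.5 [ 0.29  0.81 -0.87  1.8   0.78  0.91  0.56]
2.0 [ 0.43  0.99 -1.26  1.79  1.02  1.19  0.84]
2.5 [ 0.43  0.99 -1.26  1.79  1.02  1.19  1.34]
3.0 [ 0.43  0.99 -1.26  1.79  1.02  1.19  1.84]
0.15
```

```bash
python3 - <<'E'
from h import *
from station import manip, planner, readout, vision, order
manip.goto([.553,.02,.32],quat(-.15))
o=readout.get_obs();c=vision.capture("wrist");pickle.dump((o,c),open("w1.pkl","wb"))
print(o["time"],o["tcp_pos"],o["wrist_force"],o["wrist_torque"],np.round(o["qpos"],2))
cv2.imwrite("pics/w1.png",c["color"][:,:,::-1])
w=pts(c,toolT(o)@c["hand_eye"])
img=c["color"].astype(int)
red=(img[...,0]>100)&(img[...,1]<60)&(img[...,2]<60)&(w[...,2]>.15)
print("red",red.sum(),np.nanmedian(w[red],0),np.nanmin(w[red],0),np.nanmax(w[red],0))
for lo,hi in((.200,.215),(.192,.198),(.174,.182)):
    m=(w[...,2]>lo)&(w[...,2]<hi)&(w[...,1]>.03);v,u=np.where(m);print(lo,m.sum(),np.nanmean(w[m],0),w[m].min(0),w[m].max(0),cv2.minAreaRect(w[m][:,:2].astype(np.float32)*1000) if m.sum()>5 else 0, u.mean(),v.mean())
m=(w[...,2]>.19)&(w[...,2]<.2)&(w[...,1]<.02);print("peg top",m.sum(),w[m].mean(0),w[m].min(0),w[m].max(0))
E
```

```text
2.825 [0.5530811  0.01868803 0.31978475] [-0.02208779 -0.80764213  0.12087314] [-0.00593059 -0.13150622 -0.04443117] [ 0.24  0.55 -0.59  1.66  0.34  1.04 -0.61]
red 99 [ 0.54453797 -0.01381489  0.19330552] [ 0.53804006 -0.02075021  0.19181223] [0.56959327 0.03504646 0.4099516 ]
0.2 1565 [0.55911803 0.0686152  0.20615617] [0.53591309 0.05512847 0.2000101 ] [0.58244139 0.08112613 0.20930153] ((559.0812377929688, 68.15925598144531), (16.12614631652832, 46.08088684082031), 73.98744201660156) 319.0108626198083 161.59808306709266
0.192 40 [0.56134924 0.07575425 0.19478147] [0.54010122 0.07007277 0.19212287] [0.58074182 0.08122208 0.19742346] ((560.5198974609375, 75.93171691894531), (0.7531051635742188, 42.10053634643555), 74.8668441772461) 320.7 149.175
0.174 1024 [0.55998773 0.07165307 0.17745919] [0.53987957 0.04759453 0.17440605] [0.5816037  0.08897276 0.1818288 ] ((559.2689819335938, 68.26551055908203), (41.17008972167969, 41.2508430480957), 26.083816528320312) 319.8271484375 152.806640625
peg top 200 [ 0.54396418 -0.014491    0.19333313] [ 0.5376305  -0.02134223  0.19002946] [ 0.54994947 -0.00898392  0.19634613]
```

View pics/w1.png

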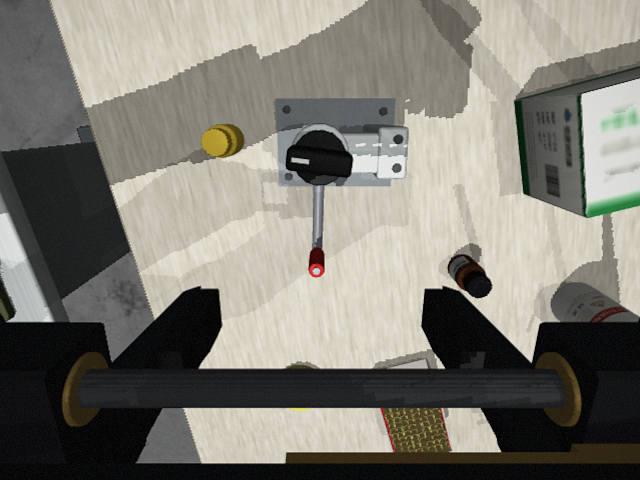

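The wrist view shows the knob at (319,161) with a bar of 16.1 x 46.1 mm, which matches the description. The axis is (0.559, 0.068), and the peg top at (316,270) is 84.4 mm from it. Next I grip the peg and loosen.

```bash
cat >> h.py <<'E'
AX=np.array([.5591,.0682])
def pegpos(th,z=.163,r=.0845): return [*(AX+r*np.array([np.cos(th),np.sin(th)])),z]
def ftan(f,th): return -f[0]*np.sin(th)+f[1]*np.cos(th)
E
python3 - <<'E'
from h import *
from station import manip, planner, readout, vision, order
t0=-1.751
manip.move_gripper(.45,25)
print(readout.get_obs()["time"])
manip.goto(pegpos(t0,.225),quat(t0+np.pi/2))
o=readout.get_obs();print(o["time"],o["tcp_pos"],pegpos(t0),o["wrist_force"])
print(manip.move_l(pegpos(t0),vel=.12,contact_N=6))
o=readout.get_obs();print(o["time"],o["tcp_pos"],o["wrist_force"])
f0=o["wrist_force"]
if o["tcp_pos"][2]<.168:
    manip.move_gripper(0,25)
    o=readout.get_obs();print(o["time"],o["tcp_pos"],o["wrist_force"]-f0,o["width"])
    c=vision.capture("wrist");cv2.imwrite("pics/w2.png",c["color"][:,:,::-1])
    np.save("f0.npy",f0)
E
```

```text
3.7167
4.2083 [ 0.54460141 -0.01419637  0.22555054] [np.float64(0.5439550690298601), np.float64(-0.0149317091482528), 0.163] [0.33241009 0.33350617 0.36619287]
False
4.875 [ 0.54495785 -0.01428097  0.16406009] [0.04849373 0.33626918 1.21636035]
5.4083 [ 0.54390341 -0.01495355  0.16331704] [-0.75826576 -1.91213434  2.28087092] 0.13521504175926705
```

View pics/w2.png

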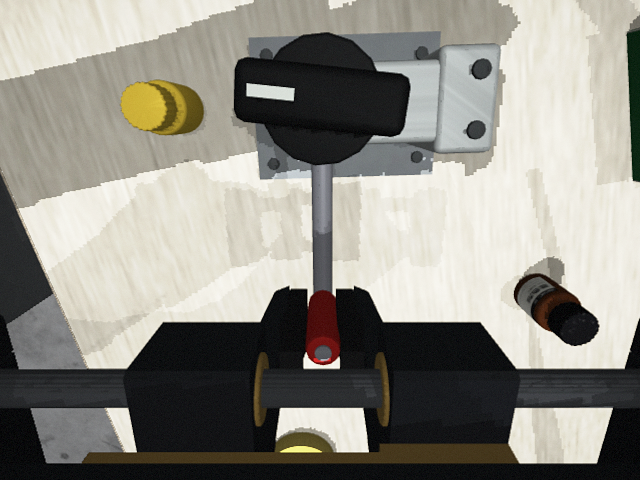

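The picture shows the peg at (322,325) held between both fingers. Next I swing it anticlockwise.

```bash
python3 - <<'E'
from h import *
from station import manip, planner, readout, vision, order
t0=-1.751;f0=np.load("f0.npy")
for d in (.05,.1,.2,.35,.5,.65,.8,.885):
    th=t0+d
    manip.move_l(pegpos(th),vel=.05,ori=quat(th+np.pi/2))
    o=readout.get_obs();f=o["wrist_force"]-f0;p=o["tcp_pos"][:2]-AX
    print(d,round(o["time"],2),np.round(f,1),"ft",round(ftan(f,th),2),"ang",round(np.arctan2(p[1],p[0])-t0,3),"r",round(np.hypot(*p),4),round(o["width"],3))
    if abs(ftan(f,th))>15: print("STOP");break
c=vision.capture("wrist");cv2.imwrite("pics/w3.png",c["color"][:,:,::-1])
E
```

```text
0.05 5.71 [ 4.1 -0.7  0.8] ft 4.2 ang 0.074 r 0.0841 0.137
0.1 5.96 [ 2.1 -1.   3.7] ft 2.12 ang 0.11 r 0.0843 0.141
0.2 6.28 [ 2.  -0.6  3.7] ft 2.03 ang 0.21 r 0.0842 0.136
0.35 6.67 [ 1.2 -0.3  3.8] ft 1.15 ang 0.354 r 0.0842 0.14
0.5 7.08 [ 1.1 -0.2  4.1] ft 1.03 ang 0.502 r 0.0843 0.142
0.65 7.47 [ 0.1 -0.7  4.6] ft -0.23 ang 0.652 r 0.0843 0.137
0.8 7.88 [ 1.1 -0.1  4.7] ft 0.81 ang 0.803 r 0.0842 0.139
0.885 8.17 [0.2 0.3 4.6] ft 0.36 ang 0.887 r 0.0842 0.141
```

View pics/w3.png

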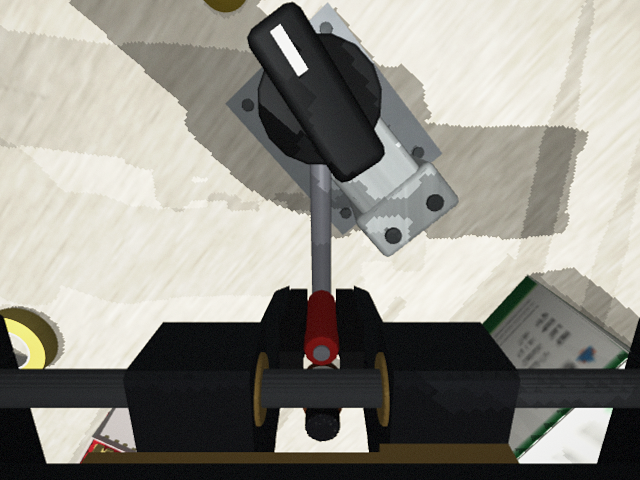

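The lever has followed to +0.885 rad, and in the last stretch it moves with almost no force, so the nut is loose. On to the knob.

```bash
cat >> h.py <<'E'
def avg(readout,manip,n=6,dt=.02):
    F=[];T=[]
    for _ in range(n):
        o=readout.get_obs();F.append(o["wrist_force"]);T.append(o["wrist_torque"]);manip.wait(dt)
    return o,np.mean(F,0),np.mean(T,0),np.std(T,0)
E
python3 - <<'E'
from h import *
from station import manip, planner, readout, vision, order
manip.move_gripper(.45,25)
o=readout.get_obs();p=o["tcp_pos"].copy();p[2]=.245;print(o["time"])
manip.move_l(p,vel=.2)
a=1.291
manip.goto([*AX,.24],quat(a))
o=readout.get_obs();print(o["time"],o["tcp_pos"],np.round(o["qpos"],2))
c=vision.capture("wrist");cv2.imwrite("pics/w4.png",c["color"][:,:,::-1])
print(manip.move_l([*AX,.184],vel=.12,contact_N=6))
o,F,T,s=avg(readout,manip);print(o["time"],o["tcp_pos"],F,T,s)
np.save("k0.npy",[F,T])
manip.move_gripper(0,40)
o,F,T,s=avg(readout,manip);print(o["time"],o["tcp_pos"],F,T,s,o["width"]*88)
c=vision.capture("wrist");cv2.imwrite("pics/w5.png",c["color"][:,:,::-1])
E
```

```text
8.7917
9.7833 [0.55778459 0.06833674 0.23839116] [ 0.31  0.75 -0.93  1.74  0.69  1.02  0.42]
False
10.5333 [0.55976291 0.06844683 0.1847789 ] [0.17262619 0.47060691 0.10472719] [ 0.03777238 -0.15607481 -0.00192152] [0.019241   0.02673533 0.03039304]
11.1167 [0.55912704 0.06773146 0.18429003] [-0.91256947 -1.94484269  4.44418083] [-0.42286478  0.07665808  0.0578384 ] [0.04016072 0.01684511 0.0160372 ] 15.442578377213179
```

View pics/w5.png

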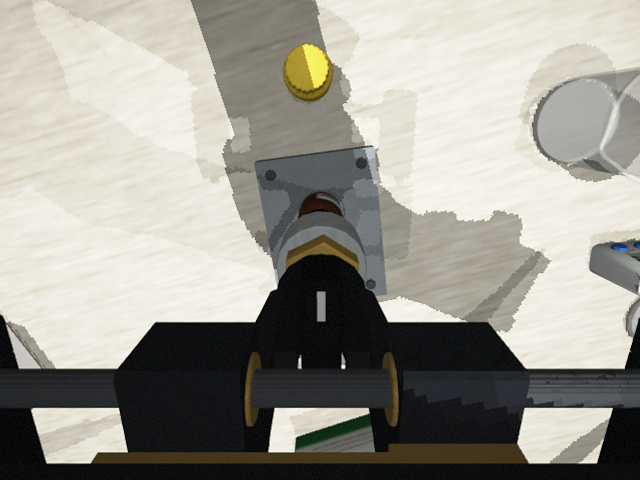

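```bash
python3 - <<'E'
from h import *
from station import manip, planner, readout, vision, order
F0,T0=np.load("k0.npy")
def yaw(o): 
    m=R.from_quat(o["orientation"]).as_matrix();return np.arctan2(m[1,2],m[0,2])
for d in (.1,.25,.4,.5,.6,.7):
    manip.movej(planner.inverse_kinematics([*AX,.184],quat(1.291-d)))
    o,F,T,s=avg(readout,manip,5)
    print(d,round(o["time"],2),"turn",round(1.291-yaw(o),3),"tz",round((T-T0)[2],3),round(s[2],3),"F",np.round(F-F0,1),np.round(o["width"]*88,2),np.round(o["qpos"][6],2))
E
```

```text
0.1 11.5 turn 0.098 tz -0.092 0.021 F [-1.8 -3.3  6. ] 15.64 0.27
0.25 11.83 turn 0.245 tz -0.082 0.033 F [-1.4 -3.5  7.1] 15.75 0.15
0.4 12.17 turn 0.393 tz -0.129 0.016 F [-1.8 -3.4  6.9] 15.93 0.02
0.5 12.5 turn 0.493 tz -0.112 0.027 F [-1.7 -4.   7.6] 15.48 -0.06
0.6 12.83 turn 0.593 tz -0.085 0.018 F [-2.3 -3.2  7.2] 15.74 -0.14
0.7 13.17 turn 0.693 tz -0.102 0.021 F [-2.5 -3.9  7.6] 15.78 -0.22
```

```bash
cat > kn.py <<'E'
from h import *
import sys,json,os
from station import manip, planner, readout, vision, order
F0,T0=np.load("k0.npy")
def yaw(o): 
    m=R.from_quat(o["orientation"]).as_matrix();return np.arctan2(m[1,2],m[0,2])
L=json.load(open("kl.json")) if os.path.exists("kl.json") else []
for d in np.arange(float(sys.argv[1]),float(sys.argv[2])+.001,.06):
    manip.movej(planner.inverse_kinematics([*AX,.184],quat(1.291-d)))
    o,F,T,s=avg(readout,manip,12,.02)
    L.append((d,-(T-T0)[2]))
    print(round(d,2),round(o["time"],2),"turn",round(1.291-yaw(o),3),"tz",round((T-T0)[2],3),"F",np.round(F-F0,1),np.round(o["width"]*88,2))
    if np.mean([l[1] for l in L[-2:]])>float(sys.argv[3]): print("reached");break
json.dump(L,open("kl.json","w"))
E
python3 kn.py .76 1.18 .135
```

```text
0.76 13.62 turn 0.753 tz -0.099 F [-2.1 -3.6  7.7] 15.38
0.82 14.07 turn 0.813 tz -0.094 F [-2.1 -3.6  7.6] 15.78
0.88 14.52 turn 0.873 tz -0.109 F [-2.1 -3.9  7.9] 15.66
0.94 14.97 turn 0.933 tz -0.103 F [-2.  -4.   7.5] 15.94
1.0 15.42 turn 0.993 tz -0.101 F [-2.2 -3.9  7.6] 15.81
1.06 15.87 turn 1.053 tz -0.098 F [-2.2 -3.8  8. ] 15.97
1.12 16.32 turn 1.113 tz -0.106 F [-2.2 -3.8  8. ] 15.84
1.18 16.77 turn 1.173 tz -0.119 F [-1.9 -3.9  7.7] 15.44
```

```bash
python3 kn.py 1.24 1.48 .135
```

```text
1.24 17.22 turn 1.233 tz -0.098 F [-2.1 -3.7  8.2] 15.38
1.3 17.67 turn 1.293 tz -0.095 F [-1.9 -4.   8. ] 15.94
1.36 18.12 turn 1.353 tz -0.102 F [-2.4 -3.8  8.1] 15.39
1.42 18.57 turn 1.413 tz -0.085 F [-2.1 -4.1  8.2] 15.83
1.48 19.02 turn 1.473 tz -0.077 F [-2.1 -3.7  8.1] 16.08
```

```bash
python3 - <<'E'
from h import *
from station import vision
ims=[pickle.load(open("scene.pkl","rb"))["color"],vision.capture("scene")["color"]]
cv2.imwrite("pics/s2.png",np.hstack([cv2.resize(i[225:305,255:330,::-1],None,fx=5.3,fy=7,interpolation=cv2.INTER_CUBIC) for i in ims]))
E
```

```text
(no output)
```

View pics/s2.png

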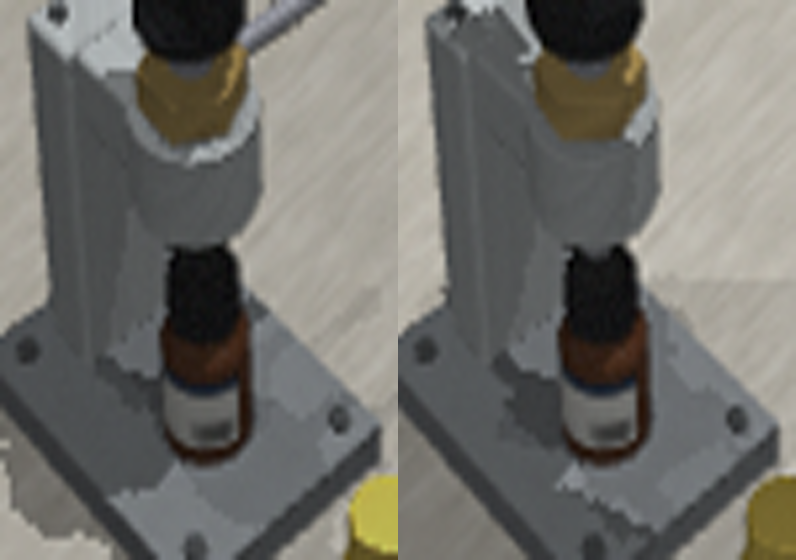

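The right-hand picture is from now: boss at (600,190), cap at (600,290). Under the boss the foot can't be told from the cap, black on black. The torque must decide, so I continue in small steps.

```bash
python3 kn.py 1.54 1.66 .125
```

```text
1.54 19.52 turn 1.533 tz -0.066 F [-2.4 -4.1  8.2] 15.8
1.6 19.97 turn 1.593 tz -0.069 F [-2.3 -3.8  7.9] 15.53
1.66 20.42 turn 1.653 tz -0.055 F [-2.1 -3.9  8. ] 15.32
```

The tz plateau of -0.10 holds up to about 1.3 rad, and from there it changes by about 0.15 N m/rad, but with the opposite sign to what I assumed. That may already be the foot pressing, with a biased tz. I go no further and test the sign with the joint effort and a small reversal.

```bash
cat > rd.py <<'E'
from h import *
from station import manip, planner, readout, vision, order
F0,T0=np.load("k0.npy")
def rd(d,n=12):
    E=[];T=[];Q=[]
    for _ in range(n):
        o=readout.get_obs();E.append(o["joint_efforts"]);T.append(o["wrist_torque"]-T0);Q.append(o["qpos"]);manip.wait(.02)
    m=R.from_quat(o["orientation"]).as_matrix()
    print(round(d,3),round(o["time"],2),"turn",round(1.291-np.arctan2(m[1,2],m[0,2]),4),"T",np.round(np.mean(T,0),3),"eff",np.round(np.mean(E,0)[[0,2,4,5,6]],3),"q7",np.round(np.mean(Q,0)[6],4))
def to(d): manip.movej(planner.inverse_kinematics([*AX,.184],quat(1.291-d)))
E
python3 - <<'E'
from rd import *
rd(1.66)
for d in(1.64,1.60,1.56): to(d);rd(d)
E
```

```text
1.66 20.62 turn 1.6528 T [-0.733  0.571 -0.047] eff [-1.794 -5.128 -0.291 -1.2    0.046] q7 -0.9691
1.64 21.07 turn 1.6323 T [-0.749  0.546  0.06 ] eff [-1.714 -5.153 -0.379 -1.208 -0.054] q7 -0.9538
1.6 21.52 turn 1.592 T [-0.773  0.554  0.163] eff [-1.656 -5.254 -0.447 -1.215 -0.134] q7 -0.9233
1.56 21.97 turn 1.552 T [-0.761  0.545  0.14 ] eff [-1.666 -5.39  -0.438 -1.216 -0.126] q7 -0.8929
```

These signs make sense if the arm stops slightly ahead of its target and friction holds it there. Then tz after a forward stop is L-0.10, and after a reverse stop L+0.10, with L = F x 6 mm/rad. That gives L of about 0.05 here, roughly 8 N. To confirm, I back off past the suspected contact, where the reverse reading should fall to +0.10, and come forward again.

```bash
python3 - <<'E'
from rd import *
for d in(1.48,1.40,1.32,1.24,1.12): to(d);rd(d,10)
print("fwd")
for d in (1.24,1.34,1.42,1.50): to(d);rd(d,10)
E
```

```text
1.48 22.38 turn 1.4722 T [-0.775  0.513  0.112] eff [-1.654 -5.663 -0.413 -1.217 -0.098] q7 -0.832
1.4 22.8 turn 1.3923 T [-0.777  0.506  0.1  ] eff [-1.67  -5.932 -0.395 -1.219 -0.082] q7 -0.7708
1.32 23.22 turn 1.3123 T [-0.782  0.506  0.099] eff [-1.681 -6.197 -0.384 -1.221 -0.075] q7 -0.7092
1.24 23.63 turn 1.2323 T [-0.773  0.499  0.088] eff [-1.687 -6.458 -0.38  -1.222 -0.075] q7 -0.6473
1.12 24.05 turn 1.1124 T [-0.767  0.474  0.089] eff [-1.67  -6.852 -0.366 -1.222 -0.066] q7 -0.5538
fwd
1.24 24.47 turn 1.233 T [-0.765  0.508 -0.08 ] eff [-1.934 -6.527 -0.237 -1.213  0.077] q7 -0.6482
1.34 24.88 turn 1.3331 T [-0.766  0.511 -0.102] eff [-1.919 -6.206 -0.239 -1.211  0.081] q7 -0.7258
1.42 25.3 turn 1.413 T [-0.758  0.521 -0.084] eff [-1.894 -5.943 -0.25  -1.21   0.075] q7 -0.7874
1.5 25.72 turn 1.4929 T [-0.75   0.528 -0.081] eff [-1.879 -5.677 -0.268 -1.209  0.059] q7 -0.8487
```

With backlash-free readings the baseline is about ±0.095. The forward and reverse readings both rise from about 1.40 rad on, so the target is 1.60 rad: 0.20 rad past contact, about 6 N. I set that, release, and go back to the peg.

```bash
python3 - <<'E'
from rd import *
to(1.60);rd(1.60,16)
manip.move_gripper(.45,25)
o=readout.get_obs();p=o["tcp_pos"].copy();p[2]=.25
manip.move_l(p,vel=.2)
t0=-1.751;th=t0+.887
manip.goto(pegpos(th,.235),quat(th+np.pi/2))
o=readout.get_obs();c=vision.capture("wrist");cv2.imwrite("pics/w6.png",c["color"][:,:,::-1])
w=pts(c,toolT(o)@c["hand_eye"])
for lo,hi in((.200,.212),):
    m=(w[...,2]>lo)&(w[...,2]<hi)&(np.hypot(w[...,0]-AX[0],w[...,1]-AX[1])<.035);print(m.sum(),cv2.minAreaRect(w[m][:,:2].astype(np.float32)*1000))
m=(w[...,2]>.188)&(w[...,2]<.198)&(np.hypot(w[...,0]-pegpos(th)[0],w[...,1]-pegpos(th)[1])<.02)
print("peg",m.sum(),w[m].mean(0),pegpos(th),o["time"],o["tcp_pos"])
E
```

```text
1.6 26.23 turn 1.5929 T [-0.737  0.54  -0.047] eff [-1.855 -5.344 -0.287 -1.206  0.043] q7 -0.9249
3870 ((558.9271240234375, 68.14168548583984), (46.21283721923828, 16.017959594726562), 72.52487182617188)
peg 446 [0.61358859 0.00474555 0.1930537 ] [np.float64(0.6139743749095317), np.float64(0.003942292460062266), 0.163] 28.1833 [0.61321772 0.00443909 0.23406044]
```

View pics/w6.png

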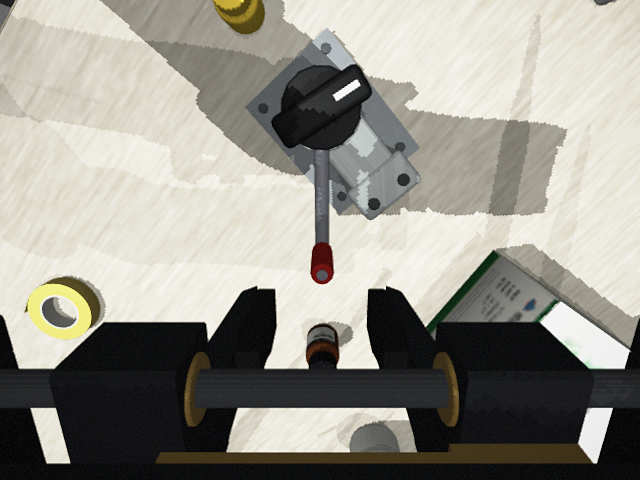

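The view shows the bar at (322,105), turned by 1.597 rad in this image, which agrees with the 1.60 commanded. The peg at (322,265) is where expected, between the open fingers. Next: grip and tighten. Static readings flip after a stop, so I use the force during motion, through contact_N.

```bash
cat > tg.py <<'E'
from h import *
from station import manip, planner, readout, vision, order
t0=-1.751
def st(d,f0,tag,n=5):
    o,F,T,s=avg(readout,manip,n,.01);f=F-f0;p=o["tcp_pos"][:2]-AX;th=np.arctan2(p[1],p[0])
    print(tag,round(d,3),"t",round(o["time"],2),"F",np.round(f,1),"ft",round(ftan(f,th),2),"ang",round(th-t0,3),round(o["width"]*88,1))
    return ftan(f,th),th-t0
E
python3 - <<'E'
from tg import *
th=t0+.887
print(manip.move_l(pegpos(th),vel=.12,contact_N=6))
o,F,T,s=avg(readout,manip,6,.02);f0=F;np.save("f1.npy",f0);print(o["tcp_pos"],F)
manip.move_gripper(0,25)
d=.887
fs,_=st(d,f0,"grip")
while d>-.1:
    d-=.15;th=t0+d
    hit=manip.move_l(pegpos(th),vel=.07,ori=quat(th+np.pi/2),contact_N=8-fs if fs<3 else 5)
    fs,a=st(d,f0,hit,3)
    if hit: break
E
```

```text
False
[0.6146697  0.00431479 0.16402703] [ 0.20410926 -0.09624841  0.10232566]
grip 0.887 t 29.65 F [-0.5  0.3  1.7] ft -0.22 ang 0.888 12.2
False 0.737 t 30.01 F [-0.4 -0.4  1.6] ft -0.5 ang 0.734 12.0
False 0.587 t 30.37 F [-0.3 -1.1  3.1] ft -0.75 ang 0.586 12.2
False 0.437 t 30.73 F [ 0.  -1.4  3.2] ft -0.35 ang 0.436 12.3
False 0.287 t 31.08 F [-0.8 -1.7  4.6] ft -0.98 ang 0.286 12.0
False 0.137 t 31.44 F [ 0.1 -2.   4.8] ft 0.2 ang 0.137 12.0
True -0.013 t 31.68 F [-2.3 -0.1  3.4] ft -2.28 ang 0.051 12.4
```

```bash
python3 - <<'E'
from tg import *
f0=np.load("f1.npy")
fs,a=st(0,f0,"now",8)
for k in range(6):
    d=a-.06;th=t0+d
    hit=manip.move_l(pegpos(th),vel=.02,ori=quat(th+np.pi/2),contact_N=9-fs)
    fs,a=st(d,f0,(hit,"N",round(9-fs,1)),5)
E
```

```text
now 0 t 31.75 F [-1.6  0.6  2.7] ft -1.67 ang 0.061 12.1
(False, 'N', np.float64(10.7)) 0.001 t 32.23 F [ 2.9 -1.7  2.1] ft 3.13 ang 0.01 12.0
(False, 'N', np.float64(5.9)) -0.05 t 32.64 F [ 2.7 -2.1  3.3] ft 3.11 ang -0.048 12.4
(False, 'N', np.float64(5.9)) -0.108 t 33.08 F [ 2.3 -2.3  3.9] ft 2.84 ang -0.108 12.2
(False, 'N', np.float64(6.2)) -0.168 t 33.52 F [ 2.6 -2.6  4.4] ft 3.31 ang -0.167 12.2
(False, 'N', np.float64(5.7)) -0.227 t 33.97 F [ 3.7 -3.4  4.3] ft 4.75 ang -0.221 12.0
(False, 'N', np.float64(4.3)) -0.281 t 34.38 F [ 1.4 -2.5  5.7] ft 2.35 ang -0.287 11.9
```

```bash
python3 - <<'E'
from tg import *
f0=np.load("f1.npy")
fs,a=st(0,f0,"now",6);n=0
for k in range(14):
    d=a-.06;th=t0+d;N=10.5-fs
    hit=manip.move_l(pegpos(th),vel=.02,ori=quat(th+np.pi/2),contact_N=max(N,2.5))
    fs,a=st(d,f0,(hit,"N",round(N,1)),4)
    if hit: n+=1
    if fs>8.5 or n>=2: break
E
```

```text
now 0 t 34.43 F [ 1.5 -2.7  6. ] ft 2.57 ang -0.288 12.0
(False, 'N', np.float64(7.9)) -0.348 t 34.9 F [ 1.4 -2.9  5.6] ft 2.66 ang -0.354 11.9
(False, 'N', np.float64(7.8)) -0.414 t 35.36 F [ 4.9 -4.4  3.7] ft 6.48 ang -0.401 12.1
(False, 'N', np.float64(4.0)) -0.461 t 35.74 F [ 4.9 -5.3  3.3] ft 7.07 ang -0.445 12.2
(False, 'N', np.float64(3.4)) -0.505 t 36.11 F [ 4.3 -5.2  3.7] ft 6.56 ang -0.493 12.2
(False, 'N', np.float64(3.9)) -0.553 t 36.49 F [ 3.6 -4.8  3.7] ft 5.87 ang -0.544 11.9
(True, 'N', np.float64(4.6)) -0.604 t 36.83 F [ 3.1 -3.7 -0.4] ft 4.83 ang -0.561 12.2
(True, 'N', np.float64(5.7)) -0.621 t 37.14 F [ 3.7 -3.9 -0.4] ft 5.39 ang -0.561 12.0
```

```bash
python3 - <<'E'
from tg import *
f0=np.load("f1.npy")
fs,a=st(0,f0,"now",6);n=0
d=a
for k in range(4):
    d=a-.045;th=t0+d;N=13-fs
    hit=manip.move_l(pegpos(th),vel=.02,ori=quat(th+np.pi/2),contact_N=N)
    fs,a=st(d,f0,(hit,"N",round(N,1)),4)
    if fs>9: break
E
```

```text
now 0 t 37.19 F [ 3.2 -3.2  0.6] ft 4.58 ang -0.559 12.3
(False, 'N', np.float64(8.4)) -0.604 t 37.58 F [ 5.2 -5.9  3.2] ft 7.81 ang -0.582 11.8
(False, 'N', np.float64(5.2)) -0.627 t 37.87 F [ 4.9 -5.9  3.4] ft 7.65 ang -0.606 12.3
(False, 'N', np.float64(5.3)) -0.651 t 38.15 F [ 5.5 -6.6  2.8] ft 8.57 ang -0.627 12.3
(False, 'N', np.float64(4.4)) -0.672 t 38.43 F [ 4.5 -6.5  3.3] ft 7.83 ang -0.652 12.1
```

```bash
python3 - <<'E'
from tg import *
f0=np.load("f1.npy")
fs,a=st(0,f0,"now",4);n=0
for k in range(5):
    d=a-.06;th=t0+d;N=14-fs
    hit=manip.move_l(pegpos(th),vel=.02,ori=quat(th+np.pi/2),contact_N=N)
    fs,a=st(d,f0,(hit,"N",round(N,1)),3)
    if fs>9.5 or hit: break
E
```

```text
now 0 t 38.47 F [ 4.5 -6.   2.8] ft 7.48 ang -0.652 12.5
(False, 'N', np.float64(6.5)) -0.712 t 38.81 F [-0.9 -0.7  6.4] ft 0.0 ang -0.724 11.8
(False, 'N', np.float64(14.0)) -0.784 t 39.28 F [ 1.5 -3.6  4.7] ft 3.81 ang -0.785 12.0
(False, 'N', np.float64(10.2)) -0.845 t 39.72 F [ 4.1 -7.9  3.6] ft 8.85 ang -0.824 11.8
(False, 'N', np.float64(5.2)) -0.884 t 40.05 F [-2.6  0.6  5.8] ft -1.78 ang -0.903 12.2
(False, 'N', np.float64(15.8)) -0.963 t 40.56 F [-0.7 -3.3  3.6] ft 2.72 ang -0.967 12.4
```

Stick-slip carried the lever further, to -0.967. None of the moves reached 14 N. Now I gauge the present level with tiny pushes from here, without going much further.

```bash
python3 - <<'E'
from tg import *
f0=np.load("f1.npy")
fs,a=st(0,f0,"now",6)
d=-.963
for k in range(9):
    d-=.012;th=t0+d
    hit=manip.move_l(pegpos(th),vel=.01,ori=quat(th+np.pi/2),contact_N=max(13-fs,2))
    fs2,a2=st(d,f0,(hit,"N",round(13-fs,1)),3)
    if fs2>10.5 or hit or a2<-.99: break
    fs,a=fs2,a2
E
```

```text
now 0 t 40.61 F [-1.  -3.2  3.6] ft 2.53 ang -0.967 12.1
(False, 'N', np.float64(10.5)) -0.975 t 40.88 F [-1.2 -5.   3. ] ft 4.08 ang -0.972 12.0
(False, 'N', np.float64(8.9)) -0.987 t 41.16 F [-0.5 -5.7  2.8] ft 5.03 ang -0.98 11.6
(False, 'N', np.float64(8.0)) -0.999 t 41.43 F [-0.1 -6.1  2.5] ft 5.55 ang -0.987 12.2
(False, 'N', np.float64(7.4)) -1.011 t 41.71 F [-0.  -7.8  1.7] ft 7.17 ang -0.994 12.0
```

```bash
python3 - <<'E'
from tg import *
f0=np.load("f1.npy")
fs,a=st(0,f0,"now",4)
d=-1.011
for k in range(6):
    d-=.012;th=t0+d
    hit=manip.move_l(pegpos(th),vel=.01,ori=quat(th+np.pi/2),contact_N=max(13.5-fs,2))
    fs2,a2=st(d,f0,(hit,"N",round(13.5-fs,1)),3)
    if fs2>11 or hit or fs2<fs-1.5: break
    fs,a=fs2,a2
E
```

```text
now 0 t 41.74 F [ 0.  -7.3  1.5] ft 6.71 ang -0.994 11.9
(False, 'N', np.float64(6.8)) -1.023 t 42.02 F [ 0.7 -8.5  2.4] ft 8.11 ang -1.001 11.9
(False, 'N', np.float64(5.4)) -1.035 t 42.29 F [ 1.2 -8.6  0.8] ft 8.46 ang -1.008 11.9
(False, 'N', np.float64(5.0)) -1.047 t 42.57 F [  1.1 -10.4   1.3] ft 10.05 ang -1.015 12.1
(False, 'N', np.float64(3.5)) -1.059 t 42.84 F [  1.2 -11.1   0.9] ft 10.74 ang -1.022 12.2
(False, 'N', np.float64(2.8)) -1.071 t 43.12 F [ 0.6 -3.6 -0.2] ft 3.58 ang -1.063 12.1
```

The nut broke away at about 11 N and then slipped a little. It is in the good band (8 to 14 N, best 10), so I stop, release, retreat and check.

```bash
python3 - <<'E'
from tg import *
manip.move_gripper(.45,25)
o=readout.get_obs();p=o["tcp_pos"].copy();p[2]=.26
manip.move_l(p,vel=.2)
manip.goto([.53,.03,.33],quat(-.15))
o=readout.get_obs();c=vision.capture("wrist");cv2.imwrite("pics/w7.png",c["color"][:,:,::-1])
w=pts(c,toolT(o)@c["hand_eye"])
m=(w[...,2]>.2)&(w[...,2]<.212)&(np.hypot(w[...,0]-AX[0],w[...,1]-AX[1])<.035);print(m.sum(),cv2.minAreaRect(w[m][:,:2].astype(np.float32)*1000))
m=(w[...,2]>.185)&(w[...,2]<.198)&(np.hypot(w[...,0]-AX[0],w[...,1]-AX[1])>.07)&(np.hypot(w[...,0]-AX[0],w[...,1]-AX[1])<.1)
pp=np.median(w[m],0);print("peg",m.sum(),pp,"ang",np.arctan2(pp[1]-AX[1],pp[0]-AX[0])-t0)
s=vision.capture("scene")["color"];cv2.imwrite("pics/s3.png",s[:,:,::-1])
print(readout.get_obs()["time"],o["wrist_force"])
E
```

```text
1435 ((559.0049438476562, 67.98934936523438), (46.258602142333984, 16.16604232788086), 72.67205047607422)
peg 235 [0.48263896 0.03397571 0.19326638] ang -0.9697328525486952
45.3583 [-0.18257755  0.1087498  -0.56885005]
```

View pics/w7.png

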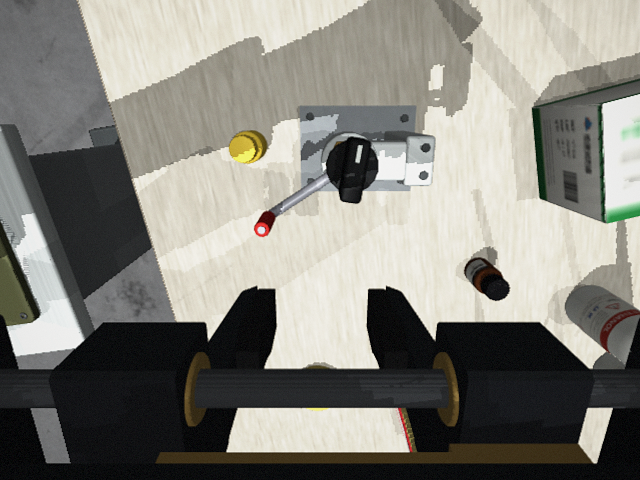

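View pics/s3.png

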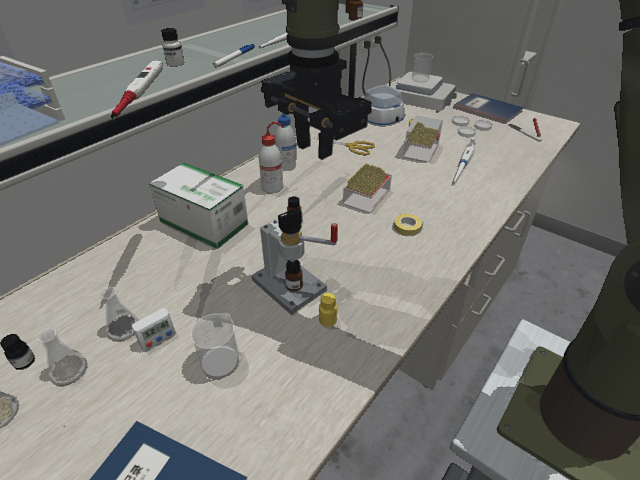

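The knob bar reads 72.7°, unchanged, so the screw held its setting. The bystanders stand where they were. But the peg at (262,228) reads -0.97 rad, while the tool was at -1.06 when I let go, so they disagree. I have 20 s left, so I look closer, grip again and test the tightness.

```bash
python3 - <<'E'
from tg import *
th=t0-.97
manip.goto(pegpos(th,.23),quat(th+np.pi/2))
def look(n):
    o=readout.get_obs();c=vision.capture("wrist");cv2.imwrite(n,c["color"][:,:,::-1])
    w=pts(c,toolT(o)@c["hand_eye"]);im=c["color"].astype(int)
    rr=np.hypot(w[...,0]-AX[0],w[...,1]-AX[1])
    m=(w[...,2]>.189)&(w[...,2]<.198)&(rr>.07)&(rr<.1)&(np.abs(np.mgrid[:480,:640][1]-321)<60)&(im[...,0]>im[...,1]+30)
    if m.sum(): pp=np.median(w[m],0);print("peg",m.sum(),pp,"ang",np.arctan2(pp[1]-AX[1],pp[0]-AX[0])-t0,o["time"])
look("pics/w8.png")
manip.move_l(pegpos(th),vel=.12,contact_N=8)
o,F,T,s=avg(readout,manip,5,.02);f0=F;np.save("f2.npy",f0);print(o["tcp_pos"],pegpos(th))
manip.move_gripper(0,40)
fs,a=st(-.97,f0,"grip")
look("pics/w9.png")
E
```

```text
peg 350 [0.48376822 0.03356153 0.19320016] ang -0.9596089684966027 46.25
[0.48264651 0.03381259 0.16372099] [np.float64(0.481964418421323), np.float64(0.0336985209806992), 0.163]
grip -0.97 t 47.67 F [ 0.2 -0.5  2.7] ft 0.52 ang -0.967 11.6
peg 766 [0.48429792 0.03388717 0.19309243] ang -0.960515044940486 47.675
```

View pics/w9.png

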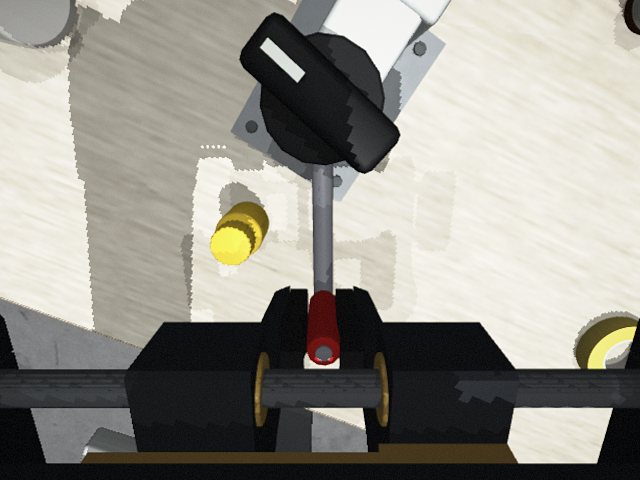

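```bash
python3 - <<'E'
from tg import *
f0=np.load("f2.npy")
d=-.97;fs=.5
for k in range(7):
    d-=.018;th=t0+d
    hit=manip.move_l(pegpos(th),vel=.015,ori=quat(th+np.pi/2),contact_N=max(13-fs,2))
    fs2,a2=st(d,f0,(hit,),2)
    if fs2>10 or hit or fs2<fs-1.5: break
    fs,a=fs2,a2
o=readout.get_obs();c=vision.capture("wrist");cv2.imwrite("pics/w10.png",c["color"][:,:,::-1])
w=pts(c,toolT(o)@c["hand_eye"]);im=c["color"].astype(int)
rr=np.hypot(w[...,0]-AX[0],w[...,1]-AX[1])
m=(w[...,2]>.189)&(w[...,2]<.198)&(rr>.07)&(rr<.1)&(np.abs(np.mgrid[:480,:640][1]-321)<60)&(im[...,0]>im[...,1]+30)
pp=np.median(w[m],0);print("peg",m.sum(),pp,"ang",np.arctan2(pp[1]-AX[1],pp[0]-AX[0])-t0,o["time"])
E
```

```text
(False,) -0.988 t 47.98 F [ 0.8 -2.4  3.4] ft 2.57 ang -0.979 11.6
(False,) -1.006 t 48.25 F [ 2.2 -4.7  3.7] ft 5.21 ang -0.994 11.6
(False,) -1.024 t 48.52 F [ 1.9 -5.6  3.2] ft 5.91 ang -1.006 12.0
(False,) -1.042 t 48.78 F [ 3.5 -7.   3. ] ft 7.79 ang -1.017 11.6
(False,) -1.06 t 49.05 F [ 3.3 -8.6  3.6] ft 9.23 ang -1.027 11.5
(False,) -1.078 t 49.32 F [ 4.1 -9.7  2.7] ft 10.54 ang -1.038 12.0
peg 703 [0.4824829  0.03875128 0.19312166] ang -1.0236393867910856 49.325
```

View pics/w10.png

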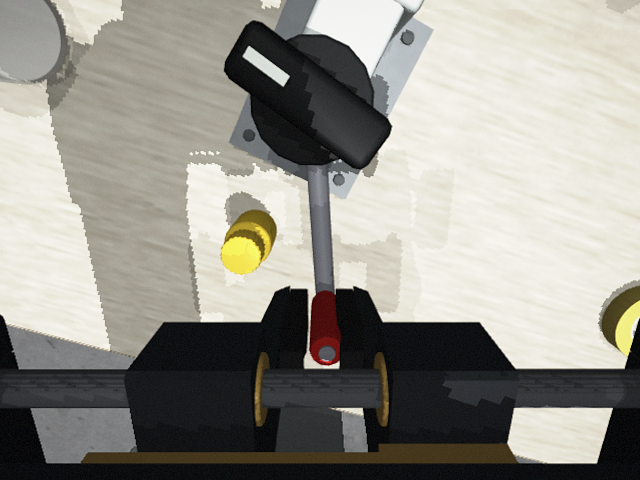

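The peg follows the tool elastically up to 10.5 N. It winds up before slipping, and the spring-back on release explains the disagreement. So the nut withstands at least 10.5 N with its earlier breakaway at about 11 N: firm and in band. I ease off, release, retreat and make the final check.

```bash
python3 - <<'E'
from tg import *
f0=np.load("f2.npy")
th=t0-1.005
manip.move_l(pegpos(th),vel=.03,ori=quat(th+np.pi/2))
st(-1.005,f0,"eased",3)
manip.move_gripper(.45,25)
o=readout.get_obs();p=o["tcp_pos"].copy();p[2]=.26
manip.move_l(p,vel=.2)
manip.goto([.53,.03,.33],quat(-.15))
o=readout.get_obs();c=vision.capture("wrist");cv2.imwrite("pics/w11.png",c["color"][:,:,::-1])
w=pts(c,toolT(o)@c["hand_eye"])
rr=np.hypot(w[...,0]-AX[0],w[...,1]-AX[1])
m=(w[...,2]>.2)&(w[...,2]<.212)&(rr<.035);print(cv2.minAreaRect(w[m][:,:2].astype(np.float32)*1000))
m=(w[...,2]>.185)&(w[...,2]<.198)&(rr>.07)&(rr<.1)
pp=np.median(w[m],0);print("peg",m.sum(),pp,"ang",np.arctan2(pp[1]-AX[1],pp[0]-AX[0])-t0)
s=vision.capture("scene")["color"];cv2.imwrite("pics/s4.png",cv2.resize(s[190:390,180:440,::-1],None,fx=3,fy=3))
print(readout.get_obs()["time"],o["wrist_force"])
E
```

```text
eased -1.005 t 49.75 F [ 2.5 -5.8  4.8] ft 6.33 ang -0.995 11.7
((559.0244140625, 68.18040466308594), (45.92911148071289, 16.12024688720703), 72.60283660888672)
peg 232 [0.48272472 0.03403542 0.19330745] ang -0.969965345429646
51.9583 [0.55617155 0.23710728 0.32097117]
```

View pics/s4.png

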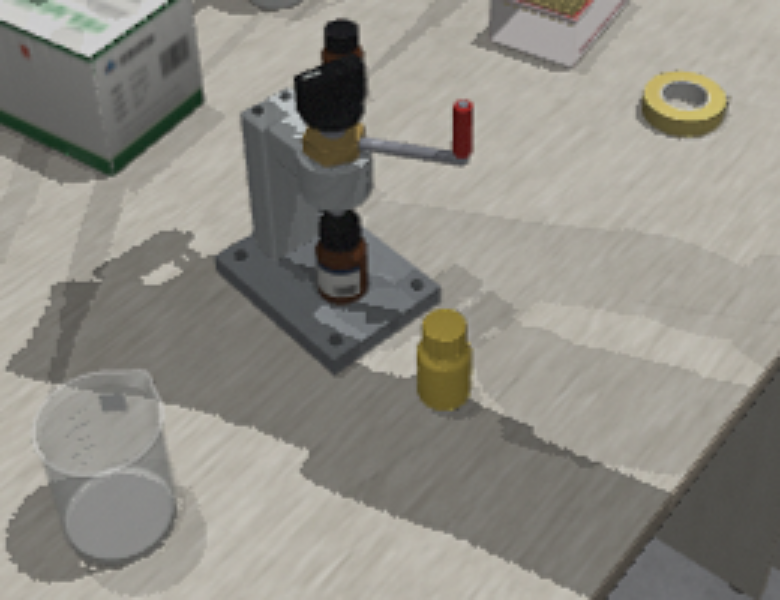

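The bottle is upright in its recess (crop 340,270), the lever is at -0.970 as before, and the knob bar at 72.6° is unchanged. The robot is clear of everything, so I hand in.

```bash
python3 -c "
from station import order,readout
print(order.hand_in(),readout.get_obs()['time'])"
```

```text
the job is handed in; nothing more can be done
the job is handed in; nothing more can be done
```

The bottle should now be held, and I handed the job in at about 52 s of the 66 s allowed. The force on the cap is inferred from knob torque, not seen directly.

- **Loosening:** I swung the lock nut 0.885 rad anticlockwise by the red peg, until it moved with almost no force.
- **Pressing the foot:** I turned the knob clockwise past contact to 1.66 rad, backed off to 1.12 rad to confirm where the foot meets the cap, and came forward again. Contact was at about 1.40 rad. I set 1.60 rad, so the foot presses with roughly 6 N. At the furthest point the cap took an estimated 8 to 9 N.
- **Tightening:** I swung the nut clockwise to 0.97 rad past its start. It last broke away at about 11 N at the peg, and in a second test it withstood 10.5 N.

**Final checks:**
- The knob stands at 72.6°, against 72.5° when I set it, so the screw did not move during tightening.
- The bottle stands upright in its recess, the beaker and tape roll look unmoved, and the tip box looked unmoved in the full view shortly before. The robot touches nothing.

**Doubts and disagreements:**
- **Hidden contact:** black foot on black cap cannot be told apart in the pictures, so contact rests on forward and reverse torque readings only. These placed it between about 1.33 and 1.42 rad.
- **Lever angle:** when I first let go, the lever read 0.09 rad less than the tool. I put this down to elastic wind-up springing back. It read the same after the second release.
- **Stick-slip:** it carried the lever about 0.3 rad further than I intended during tightening. The push readings after each step stayed at 11 N or below, and the 13 to 14 N force stops I had set never triggered.

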